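# Draw a shelf batten home with its cam lock

### The job

Two flat-pack shelf pieces lie on the packing table, and one still has a gap between its white board and its wooden batten. Take the blue-handled screwdriver from its wooden stand, put its blade in that piece's cam-lock slot and turn it clockwise (seen from above) until the batten is drawn fully home against the board, then stand the screwdriver upright in its stand again. Leave the other piece, which is already tight, locked.

Things in the scene. Friction and masses are not known exactly. Their poses are not given: they have to be found in the camera images.
- driver_grip (a point): Centre of the blue handle of the screwdriver, upright and loose in its stand (150 g). z: up the tool, away from the blade; x: along the blade's width. Handle 32 (x) x 26 (y, grip across this) x 60 mm tall. Below this point: round black guard 52 mm across at 30-36 mm, 10 mm shaft, flat blade 22 mm wide (x), 5 mm thick, 18 mm tall; its tip is 94 mm below. Same after a half turn.
- open_slot (a point): Centre of the slot's mouth in the disc of the piece with the gap, 34 mm above the table; x runs along the slot and turns with it, z up. Grey metal disc 46 mm across in a black pocket of a fixed white board 120 x 120 x 32 mm. Slot right across the disc, 12 mm wide, bevelled, 14 mm deep: blade on its floor = handle centre 80 mm above this point. The blade turns some 0.35 rad idle before it drives.
- open_batten (a joint): How far the wooden batten (30 x 120 x 34 mm) of that piece is drawn in, in m: 0 = open (12 mm gap), 0.012 = home. The disc draws it by turning clockwise (from above), easily (under 0.2 N m), about 1.2 rad to a firm stop; with the idle play turn the tool about 1.55 rad from the slot's first direction. It moves evenly with the turn and stays where it is left.
- stand_mouth (a point): Centre of the mouth of the round hole (36 mm across, open to the table below) in the top of the fixed dark wooden stand, 85 x 85 x 70 mm; z up. The screwdriver hangs in it by its guard, any way round, its handle centre 36 mm above this point.
- tight_batten (a joint): The same batten slide of the other, like-shaped shelf piece, already locked: 0.012 = home, and stays so if its disc is left alone.
Things that resemble listed ones, but are neither listed nor needed, are in the scene too. What is shaped like the part that bears stand_mouth but purple is not meant.

How it is judged:
On the way, in this order (a step that is already met when the one before it is completed fails the run):
1. the screwdriver's blade stands in the slot of the open lock, the batten not yet drawn in (horizontal distance between driver_grip and open_slot below 0.015 m and z of driver_grip in the frame of open_slot below 0.088 m and angle between driver_grip's own z axis and vertical below 0.2 rad and value of joint open_batten below 0.004 m), for 0.1 s.
2. with the blade in the slot, the batten is drawn home to within 2.5 mm (horizontal distance between driver_grip and open_slot below 0.015 m and z of driver_grip in the frame of open_slot below 0.088 m and angle between driver_grip's own z axis and vertical below 0.2 rad and value of joint open_batten above 0.0095 m), for 0.1 s.
At the end, for the whole second after the job is handed in: The batten that had the gap is home to within 2.5 mm, the other batten is still home to within 2.5 mm, and the screwdriver stands released and upright (within 11 degrees) in its stand, guard down on it (handle centre within 20 mm of the hole's axis and 25 to 45 mm above its mouth) (value of joint each of open_batten, tight_batten above 0.0095 m and horizontal distance between driver_grip and stand_mouth below 0.02 m and z of driver_grip in the frame of stand_mouth between 0.025 and 0.045 m and angle between driver_grip's own z axis and vertical below 0.2 rad); the robot touches nothing.
It fails at once if the lock that was already tight is opened (value of joint tight_batten below 0.006 m).
It also fails if it takes over 59 s, if anything falls off the work surface, if the arm or the gripper's body presses on something with over 40 N, if the wrist force passes 120 N, or if a joint passes its speed limit or range.

### The arm

A 7-joint arm with a two-finger parallel gripper is mounted at the origin on the work surface. World frame = base frame: x ahead of the robot, y to its left, z up, the work surface at z = 0. Lengths are in m, angles in rad, forces in N, time in s.
With the tool pointing down it reaches from about 0.425 to 0.925 m from the base axis. Payload 6.8 kg.
Tool frame: the origin (TCP) lies on the front face of the gripper's body, between the roots of the fingers; the fingertips stand 73 mm ahead of it and the grasp point (between the pads) lies 54 mm ahead of it (env.nose_length is the distance from the TCP to the fingertips, in m); z points along the fingers, y is the direction in which the jaws open and shut (so a half turn about z gives the same grasp; the last joint's range is limited). The gripper opens to 85 mm and grips with 20 to 120 N. Pads are 22 mm wide; open, the fingers measure 114 mm over their backs; the gripper's body (76 mm by 85 mm) begins 54 mm behind the grasp point. The pads swing forward as they close: fully open they stand 13 mm farther back than shut.
Start: joints at [-1.433, 0.477, 0.022, 1.555, -0.011, 1.109, -0.083], TCP at [0.164, 0.655, 0.304] pointing down, gripper open.
Joint ranges: [-2.96, 2.96], [-0.34, 2.1], [-1.41, 1.46], [0.24, 2.44], [-1.37, 4.51], [0.17, 1.92], [-2.96, 2.96]. Speed limits (rad/s): [2.39, 2.39, 3.14, 3.14, 3.14, 3.14, 3.14].

### API

Orientations are given as a unit quaternion [w, x, y, z].
In Python, from cell import env, kin, camera, calibration, job gives the robot as it stands. The module is installed in compiled form; this text tells all that it offers. Calls block until the motion is done:
- env.reach(position, orientation): joint-space move of the TCP to a pose.
- env.movel(position, velocity=0.15, rot=None, stop_force=None): straight line of the TCP; rot=None keeps the orientation; velocity is the mean speed in m/s. With stop_force (N) it stops when the force on the tool has changed by that much, and returns True; else False.
- env.goto_joints(angles): joint-space move.
- env.grip(opening, f_grip=None): finger opening in m; f_grip is the grip in N (None keeps the last); returns when the fingers have stopped.
- env.dwell(seconds).
- kin.inverse_kinematics(position, orientation): joint angles nearest the present ones, or None.
- env.get_state(): the state.
- camera(name): name is "scene" or "top" or "wrist"; returns (picture, depth): 384x512x3 uint8, blue, green, red; 384x512 float32, m along the optical axis (not along the pixel's ray), 0 where there is no reading.
- calibration(name): a dict with "fx", "fy", "cx", "cy" (pixels), "rvec" (rotation vector, rad) and "tvec" (3), from world to camera coordinates, as OpenCV has them. Camera axes: x right, y down, z forward; pixel columns grow to the right and rows downward; lengths in m; the calibration is good to about 2 mm. A picture is of the moment at which its call begins: read the wrist's pose just before it. calibration takes no time and is no camera call; for the wrist camera it gives the pose at the moment of the call.
A pose or a line that the arm cannot do raises env.PlanningError and nothing moves.
- job.job_done(): hands the job in, once; it reports no verdict.
The state is a dict: "time": time; "qpos": joint angles; "joint_velocities": joint speeds; "joint_torque": joint torques, N m; "tcp_pos": TCP position; "orientation": TCP orientation; "force": force on the tool from outside, world axes, zero at the start; "torque": the same for the moment, N m; "opening": finger opening in m.
Only numpy, scipy, OpenCV 4.12 (cv2) and the standard library are available. Lean on these libraries where they do the work, as an engineer would, in place of code of your own. Each camera call takes 0.05 s, during which the arm holds its last target.

## Working session

There is one attempt and no reset: what is moved stays moved. The work goes in short steps, each a Python script; the robot and the scene stay as the last script left them, time stands still between calls to the robot, and variables do not carry over. Pictures are saved under pics/ and viewed, and the job is handed in when it is done.

```bash
mkdir -p pics; ls; python3 - <<'E'
from cell import env,kin,camera,calibration,job
import cv2,numpy as np
for n in ["scene","top"]:
    p,d=camera(n); cv2.imwrite(f"pics/{n}0.png",p); np.savez(f"{n}0.npz",p=p,d=d)
    c=calibration(n); print(n,c)
s=env.get_state(); print(s["time"],s["tcp_pos"],s["orientation"],s["force"],env.nose_length)
E
```

```text
pics
scene {'fx': 494.5187101890441, 'fy': 494.5187101890441, 'cx': 248.00239187721385, 'cy': 186.77854193528657, 'rvec': array([ 2.24569758,  0.65497429, -0.29354876]), 'tvec': array([-0.4869435 , -0.16629989,  1.36917185])}
top {'fx': 494.44703922735545, 'fy': 494.44703922735545, 'cx': 257.54748090426386, 'cy': 190.47027060344553, 'rvec': array([ 2.1059731 , -2.11538072,  0.1826052 ]), 'tvec': array([0.02130364, 0.58931089, 1.15041817])}
0.1 [0.16415305 0.6543205  0.30301053] [-2.67982140e-05  1.22573158e-01  9.92459145e-01 -8.15780356e-04] [-0.24375796  0.30484779 -0.50184835] 0.0726
```

View pics/scene0.png

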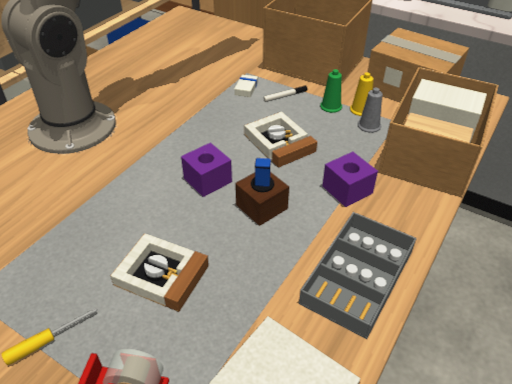

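View pics/top0.png

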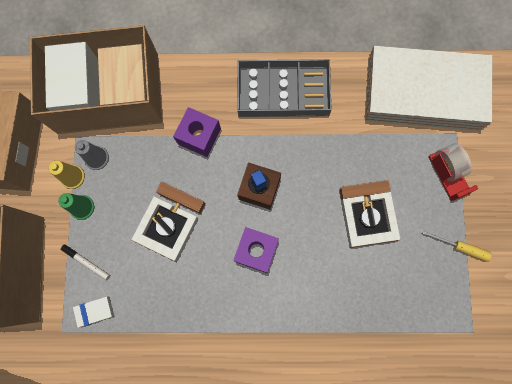

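Scene and top views show the dark wooden stand with the blue handle at top px (259,183), two purple lookalikes at (196,130) and (256,250), and shelf pieces at (167,225) and (370,217). Next I enlarge them.

```bash
python3 - <<'E'
import cv2,numpy as np
p=np.load("top0.npz")["p"]
a=p[175:270,120:215]; b=p[170:265,325:420]; c=p[150:245,212:307]
f=lambda i:cv2.resize(i,(400,400),interpolation=cv2.INTER_CUBIC)
cv2.imwrite("pics/crop1.png",np.hstack([f(a),f(b)]))
cv2.imwrite("pics/crop2.png",f(c))
E
```

```text
(no output)
```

View pics/crop1.png

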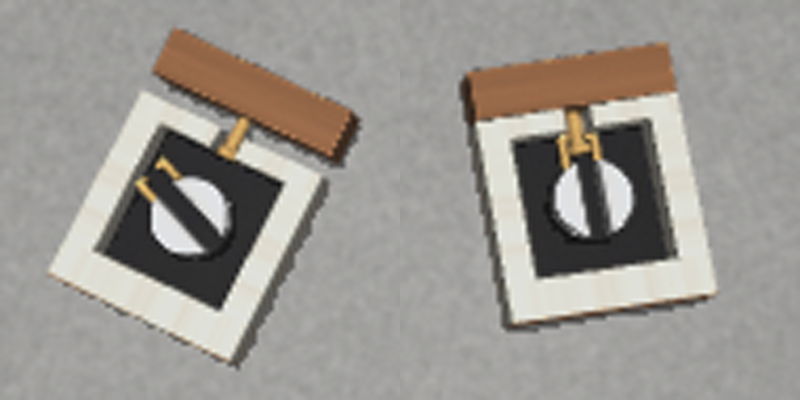

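View pics/crop2.png

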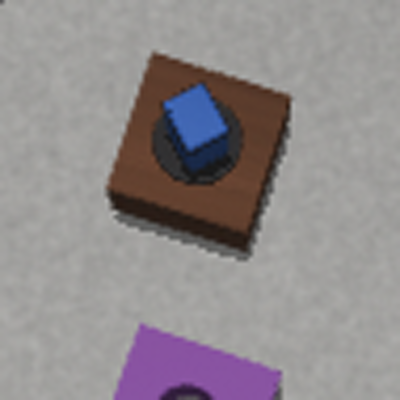

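The left piece (top px ≈167,225) has the gap and its slot is turned away from the pin. The right one (≈370,217) is closed with its slot in line with the pin, so it is the tight one. The brown stand (259,185) holds the blue handle, and the purple blocks are decoys. Now measuring.

```bash
cat > h.py <<'E'
from cell import env,kin,camera,calibration,job
import cv2,numpy as np
from scipy.spatial.transform import Rotation as R
def ray(c,uv,z):
    M=cv2.Rodrigues(np.array(c["rvec"]))[0]; o=-M.T@np.array(c["tvec"]).ravel()
    uv=np.atleast_2d(np.asarray(uv,float))
    d=np.c_[(uv[:,0]-c["cx"])/c["fx"],(uv[:,1]-c["cy"])/c["fy"],np.ones(len(uv))]@M
    return o+d*((z-o[2])/d[:,2])[:,None]
def proj(c,P):
    K=np.array([[c["fx"],0,c["cx"]],[0,c["fy"],c["cy"]],[0,0,1]])
    return cv2.projectPoints(np.atleast_2d(np.asarray(P,float)),np.array(c["rvec"]),np.array(c["tvec"]),K,None)[0].reshape(-1,2)
def q_down(yaw):  # tool z down; tool y axis (jaw) at world angle yaw
    y=np.array([np.cos(yaw),np.sin(yaw),0]); z=np.array([0,0,-1.]); x=np.cross(y,z)
    q=R.from_matrix(np.c_[x,y,z]).as_quat(); return q[[3,0,1,2]]
def biggest(m,box=None):
    if box is not None:
        k=np.zeros_like(m); u0,v0,u1,v1=box; k[v0:v1,u0:u1]=1; m=m*k
    cs=cv2.findContours(m.astype(np.uint8),cv2.RETR_EXTERNAL,cv2.CHAIN_APPROX_NONE)[0]
    return max(cs,key=cv2.contourArea)
def rectw(c,cnt,z):
    P=ray(c,cnt.reshape(-1,2),z)[:,:2]
    (cx,cy),(w,h),a=cv2.minAreaRect((P*1000).astype(np.float32))
    a=np.radians(a)
    if w<h: w,h=h,w; a+=np.pi/2
    return np.array([cx,cy])/1000,w,h,(a+np.pi/2)%np.pi-np.pi/2   # long-axis angle
E
python3 - <<'E'
from h import *
p=np.load("top0.npz")["p"]; c=calibration("top")
hsv=cv2.cvtColor(p,cv2.COLOR_BGR2HSV)
blue=cv2.inRange(hsv,(100,150,60),(125,255,255))
top=cv2.inRange(hsv,(100,120,140),(125,255,255))
k=biggest(top,(240,160,285,215)); print("handle top",rectw(c,k,0.136))
k=biggest(blue,(240,160,285,215)); print("bluebox",cv2.boundingRect(k))
k=biggest(cv2.inRange(hsv,(5,90,62),(20,255,130)),(225,150,295,215)); print("stand", rectw(c,k,0.07), cv2.boundingRect(k))
for nm,b in [("L",(120,175,215,270)),("R",(325,170,420,265))]:
    w=cv2.inRange(p,(190,190,190),(255,255,255))
    board=biggest(cv2.inRange(p,(170,170,170),(255,255,255)),b); print(nm,"board",rectw(c,board,.032))
    bx=cv2.boundingRect(board); 
    r=ray(c,board.reshape(-1,2),.032)
    cen=proj(c,[*rectw(c,board,.032)[0],.032])[0]
    m=np.zeros_like(w); cv2.circle(m,(int(cen[0]),int(cen[1])),14,255,-1)
    d=cv2.findContours(w&m,cv2.RETR_EXTERNAL,cv2.CHAIN_APPROX_NONE)[0]
    d=[x for x in d if cv2.contourArea(x)>8]
    pts=np.vstack([x.reshape(-1,2) for x in d]); print([ (cv2.contourArea(x)) for x in d])
    print(" disc",rectw(c,pts,.034))
    for x in d: print("   half",rectw(c,x,.034))
E
```

```text
handle top (array([0.60483368, 0.0161233 ]), 28.282012939453125, 23.768766403198242, np.float64(0.46621008424158594))
bluebox (251, 170, 15, 20)
stand (array([0.60412646, 0.01512648]), 83.94795227050781, 83.76934051513672, np.float64(1.2498723659510071)) (238, 163, 43, 43)
L board (array([0.50287573, 0.25194261]), 120.61141967773438, 120.55534362792969, np.float64(-0.4448890495810067))
[56.5, 50.5]
 disc (array([0.50624747, 0.24884341]), 42.95927429199219, 37.53203582763672, np.float64(-0.7690340371843201))
   half (array([0.49575458, 0.25904169]), 37.46963882446289, 13.709227561950684, np.float64(0.8000956834004049))
   half (array([0.51670697, 0.23869104]), 37.53839111328125, 13.787711143493652, np.float64(0.798212628772637))
R board (array([ 0.52215601, -0.25976099]), 120.0324478149414, 118.12313079833984, np.float64(-1.4266871874409608))
[52.5, 57.0]
 disc (array([ 0.52590332, -0.25786472]), 42.015357971191406, 39.57743453979492, np.float64(1.5650806504633685))
   half (array([ 0.5288797 , -0.27271957]), 35.51124954223633, 13.520060539245605, np.float64(0.14876053329008432))
   half (array([ 0.52489221, -0.24355402]), 39.99371337890625, 14.4664306640625, np.float64(0.1512135709701563))
```

```bash
python3 - <<'E'
from h import *
st=env.get_state(); print(np.round(st["qpos"],2))
for j0 in (0.466+np.pi/2,0.466-np.pi/2):
    for n,P,a in [("g",(0.605,0.016,0.3),0),("gl",(0.605,0.016,0.16),0),("slot",(.506,.249,.168),.333),("mid",(.506,.249,.168),-.4),("end",(.506,.249,.168),-1.22-.1),("endup",(.506,.249,.27),-1.3)]:
        q=kin.inverse_kinematics(P,q_down(j0+a)); print(n,None if q is None else np.round(q,2))
env.reach((0.545,0.016,0.36),q_down(0.466+np.pi/2-np.pi))
E
```

```text
[-1.43  0.48  0.02  1.56 -0.01  1.11 -0.08]
g [-0.5   0.39  0.48  1.76 -0.21  1.04  2.1 ]
gl [-0.36  0.55  0.31  1.86 -0.23  0.77  2.11]
slot [-0.55  0.46 -0.03  1.94  0.02  0.74  1.79]
mid [-0.69  0.47  0.16  1.95 -0.11  0.73  1.17]
end [-0.82  0.48  0.33  1.96 -0.22  0.74  0.35]
endup [-0.87  0.34  0.37  1.88 -0.15  0.95  0.31]
g [-0.73  0.47  0.82  1.77 -0.39  1.07 -0.88]
gl [-0.62  0.63  0.69  1.88 -0.54  0.82 -0.76]
slot [-0.97  0.52  0.53  1.97 -0.37  0.76 -1.  ]
mid [-1.05  0.54  0.64  1.97 -0.46  0.77 -1.65]
end [-1.39  0.91  1.27  1.99 -1.02  1.09 -2.07]
endup [-1.43  0.68  1.28  1.91 -0.73  1.13 -2.27]
```

```bash
python3 - <<'E'
from h import *
env.reach((0.605,0.016,0.30),q_down(0.466+np.pi/2))
c=calibration("wrist"); p,d=camera("wrist"); cv2.imwrite("pics/w1.png",p); np.savez("w1.npz",p=p,d=d,c=c)
s=env.get_state(); print(s["time"],np.round(s["qpos"],2),s["tcp_pos"])
M=cv2.Rodrigues(np.array(c["rvec"]))[0]; print("cam",-M.T@np.array(c["tvec"]).ravel())
print(proj(c,[.605,.016,.136]),proj(c,[.506,.249,.034]))
E
```

```text
4.825 [ 0.68  0.65 -1.18  1.68  0.63  1.25  1.39] [0.60475336 0.01633804 0.29954479]
cam [ 0.53044742 -0.02095856  0.36915941]
[[258.14219818 194.19463054]] [[476.2348032  177.97843256]]
```

View pics/w1.png

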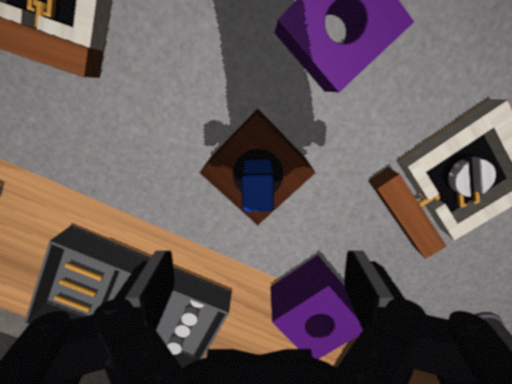

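```bash
python3 - <<'E'
from h import *
z=np.load("w1.npz",allow_pickle=True); p=z["p"]; c=z["c"].item()
cv2.imwrite("pics/w1c.png",np.hstack([cv2.resize(p[140:230,210:300],(400,400),interpolation=cv2.INTER_CUBIC),cv2.resize(p[130:220,422:512],(400,400),interpolation=cv2.INTER_CUBIC)]))
print(p[150:216:3,257]); print(z["d"][150:216:3,257])
E
```

```text
[[ 9  9  9]
 [ 9  3  6]
 [10  8 12]
 [19 13  7]
 [54 20  3]
 [56 22 12]
 [57 26 14]
 [56 19  5]
 [32 16 13]
 [78 32 14]
 [84 37 16]
 [83 34 16]
 [80 32 12]
 [81 33 11]
 [82 32 12]
 [83 33 15]
 [82 34 15]
 [81 33 13]
 [77 30  7]
 [81 33 14]
 [93 40 25]
 [23 36 73]]
[0.2975172  0.29785985 0.298809   0.29942396 0.2874547  0.27675548
 0.2674666  0.25896126 0.24671467 0.24454238 0.24342982 0.24437837
 0.245996   0.24781673 0.24745947 0.24778055 0.24796347 0.24988467
 0.25075415 0.25134292 0.25325727 0.32531825]
```

View pics/w1c.png

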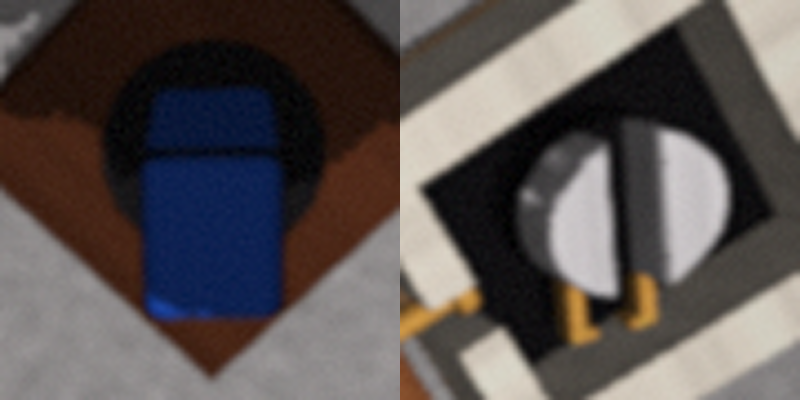

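```bash
python3 - <<'E'
from h import *
z=np.load("w1.npz",allow_pickle=True); p=z["p"]; c=z["c"].item()
g=p.astype(int)
m=((g[...,0]>66)&(g[...,0]>1.7*g[...,1])).astype(np.uint8)
k=biggest(m,(235,160,285,220)); print(cv2.boundingRect(k),rectw(c,k,.136))
bl=((g[...,0]>35)&(g[...,0]>1.7*g[...,1])).astype(np.uint8)
k=biggest(bl,(235,172,285,220)); k=k[k[:,0,1]>=175]; print(rectw(c,k,.136))
w=cv2.inRange(p,(150,150,150),(255,255,255)); 
m=np.zeros_like(w); cv2.circle(m,(474,178),28,255,-1); m=m&w
d=[x for x in cv2.findContours(m,cv2.RETR_EXTERNAL,cv2.CHAIN_APPROX_NONE)[0] if cv2.contourArea(x)>60]
print([cv2.contourArea(x) for x in d]); 
for x in d: print(cv2.boundingRect(x),rectw(c,x,.034))
print("disc",cv2.minEnclosingCircle((ray(c,np.vstack([x.reshape(-1,2) for x in d]),.034)[:,:2]*1000).astype(np.float32)))
E
```

```text
(243, 176, 29, 36) (array([0.60516815, 0.01499902]), 30.480693817138672, 23.37919807434082, np.float64(0.4667960795499444))
(array([0.60468213, 0.01497952]), 31.561765670776367, 25.91512107849121, np.float64(0.4820687091903033))
[276.5, 295.0]
(456, 164, 14, 32) (array([0.51664056, 0.23695898]), 39.1224365234375, 14.433511734008789, np.float64(0.7530510093231824))
(481, 160, 14, 33) (array([0.49699826, 0.25843842]), 40.562461853027344, 14.419386863708496, np.float64(0.7661124163104489))
disc ((506.88226318359375, 248.0015106201172), 22.23381805419922)
```

```bash
python3 - <<'E'
from h import *
j=0.47+np.pi/2
env.goto_joints([-0.5,0.39,0.48,1.76,-0.21,1.04,2.1])
env.reach((0.605,0.0155,0.26),q_down(j))
print(np.round(env.get_state()["qpos"],2))
env.movel((0.605,0.0155,0.161),velocity=0.12)
s0=env.get_state()
env.grip(0.0,60)
s=env.get_state(); print(s["time"],s["opening"],s["tcp_pos"],s["force"]-s0["force"],s["torque"]-s0["torque"])
c=calibration("top"); p,d=camera("top"); cv2.imwrite("pics/t2.png",cv2.resize(p[130:290,120:320],(800,640))[:600])
E
```

```text
[-0.48  0.44  0.47  1.8  -0.23  0.96  2.12]
8.1333 0.025019429473594083 [0.60520066 0.01550332 0.16134483] [0.86073943 0.133771   4.35282639] [0.06861318 0.12088029 0.03407681]
```

View pics/t2.png

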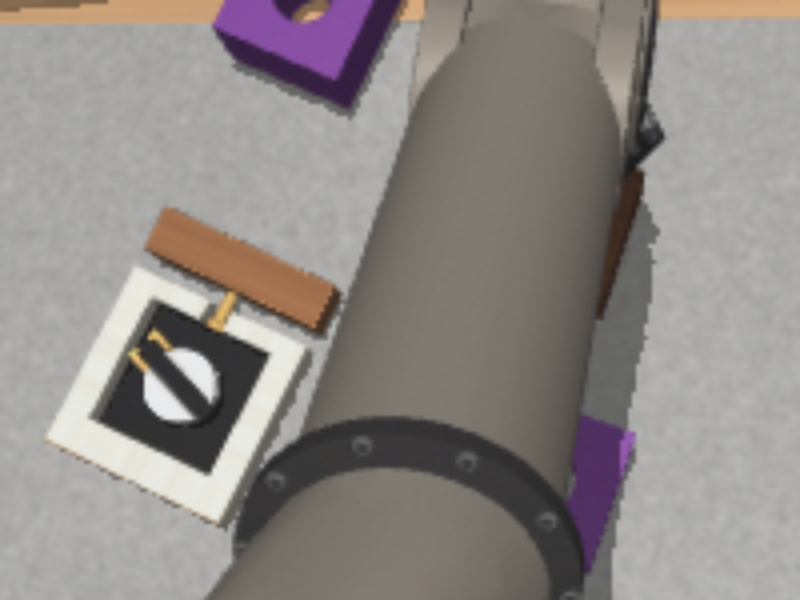

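Gripped at 25 mm opening, which matches the handle. Next: lift, carry it over the slot and look.

```bash
python3 - <<'E'
from h import *
env.movel((0.605,0.0155,0.29),velocity=0.12)
env.movel((0.5066,0.2482,0.29),velocity=0.15,rot=q_down(0.775+np.pi/2))
env.movel((0.5066,0.2482,0.22),velocity=0.1)
c=calibration("wrist"); p,d=camera("wrist"); cv2.imwrite("pics/w3.png",p); np.savez("w3.npz",p=p,d=d,c=c)
p,d=camera("scene"); cv2.imwrite("pics/s3.png",cv2.resize(p[60:220,180:380],(800,600)))
s=env.get_state(); print(s["time"],s["opening"],s["tcp_pos"],np.round(s["qpos"],2),s["force"])
E
```

```text
12.1917 0.025455397916134267 [0.50709394 0.2484398  0.22083102] [-0.82  0.4   0.32  1.92 -0.17  0.84  1.94] [ 1.17279237  0.0969836  -1.66543551]
```

View pics/w3.png

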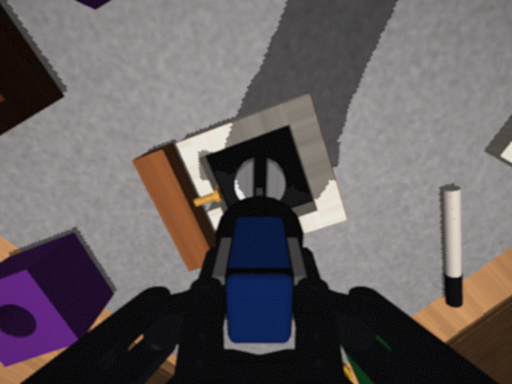

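View pics/s3.png

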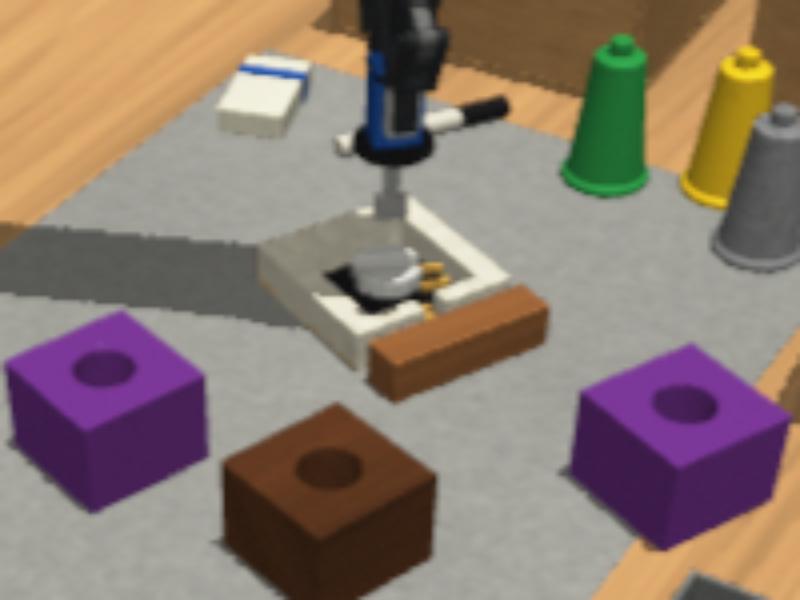

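The blade hangs over the disc and the slot lies straight up the wrist view (px 260,180). A quick remeasure of centre and angle from this close view:

```bash
python3 - <<'E'
from h import *
z=np.load("w3.npz",allow_pickle=True); p=z["p"]; c=z["c"].item()
g=cv2.cvtColor(p,cv2.COLOR_BGR2GRAY)
m=cv2.inRange(g,110,255); k=np.zeros_like(m); cv2.circle(k,(260,182),32,255,-1); m&=k
for x in cv2.findContours(m,cv2.RETR_EXTERNAL,cv2.CHAIN_APPROX_NONE)[0]:
    if cv2.contourArea(x)>60: print(cv2.boundingRect(x),rectw(c,x,.034))
cv2.imwrite("pics/w3c.png",cv2.resize(p[140:220,210:310],(750,600),interpolation=cv2.INTER_CUBIC))
E
```

```text
(268, 164, 16, 35) (array([0.49421036, 0.25645856]), 31.730398178100586, 13.469196319580078, np.float64(0.7856949727009375))
(234, 163, 18, 37) (array([0.51485175, 0.23545613]), 33.58687210083008, 15.194744110107422, np.float64(0.7672667634849435))
```

View pics/w3c.png

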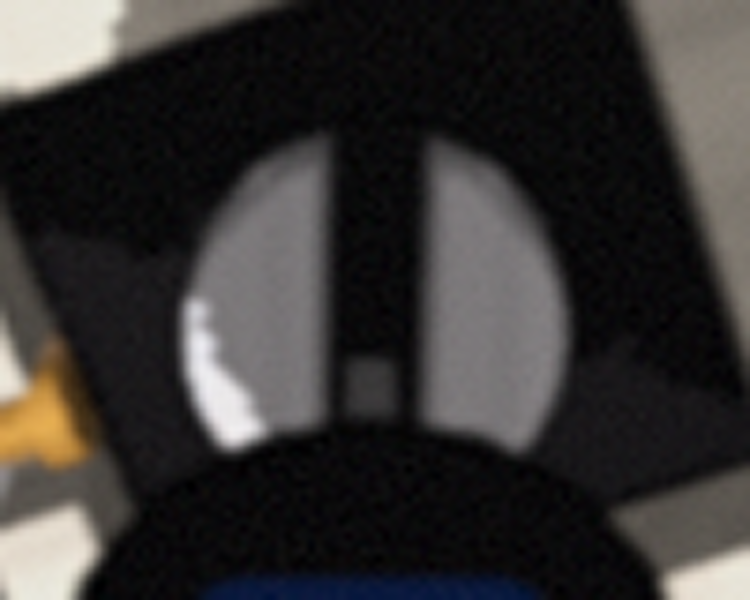

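The slot's centre line agrees within 0.3 mm and its angle is 0.776, so I insert.

```bash
python3 - <<'E'
from h import *
hit=env.movel((0.5066,0.2482,0.1705),velocity=0.04,stop_force=8)
s=env.get_state(); print(hit,s["time"],s["tcp_pos"],s["opening"],s["force"],s["torque"])
env.dwell(0.3)
p,d=camera("scene"); cv2.imwrite("pics/s4.png",cv2.resize(p[80:180,220:345],(750,600)))
E
```

```text
False 13.575 [0.50676411 0.24829798 0.17079213] 0.02525489577137673 [-0.27625813  0.03045851 -1.18073234] [ 0.03238358 -0.01806589 -0.02625359]
```

View pics/s4.png

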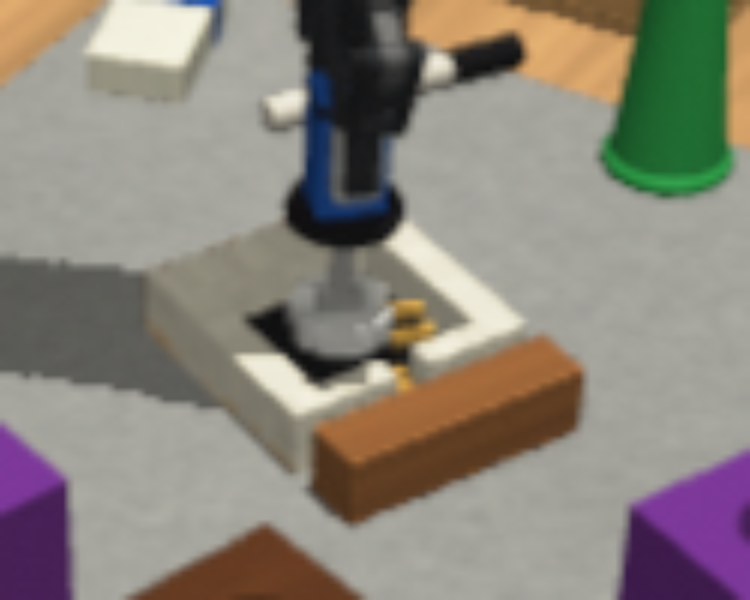

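Blade is in the slot with no contact force. Now turning clockwise in steps while watching the torque.

```bash
python3 - <<'E'
from h import *
P=(0.5066,0.2482,0.1705)
a0=0.775
for t in np.r_[0.2:1.41:0.2]:
    env.movel(P,velocity=0.05,rot=q_down(a0-t+np.pi/2))
    s=env.get_state(); print(round(t,2),round(s["time"],2),np.round(s["force"],1),np.round(s["torque"],2),round(s["opening"],4),np.round(s["qpos"],2)[[0,2,6]])
    if abs(s["torque"][2])>2: break
p,d=camera("scene"); cv2.imwrite("pics/s5.png",cv2.resize(p[80:180,220:345],(750,600)))
E
```

```text
0.2 14.28 [-0.   0.7 -1.5] [-0.03 -0.03 -0.  ] 0.0252 [-0.84  0.35  1.8 ]
0.4 14.62 [-0.7  0.2 -1.4] [0.15 0.08 0.02] 0.0254 [-0.88  0.4   1.63]
0.6 14.97 [-0.   0.6 -0.7] [0.19 0.1  0.02] 0.0257 [-0.91  0.45  1.47]
0.8 15.32 [-0.3  0.2 -0.6] [ 0.15  0.09 -0.03] 0.0251 [-0.95  0.5   1.31]
1.0 15.68 [ 0.3  1.1 -0.6] [ 0.21  0.05 -0.03] 0.0252 [-0.99  0.56  1.14]
1.2 16.02 [-1.   0.9  0.3] [0.14 0.03 0.  ] 0.0254 [-1.03  0.61  0.98]
1.4 16.38 [-0.1  0.  -0.9] [0.18 0.07 0.02] 0.0254 [-1.07  0.66  0.82]
```

View pics/s5.png

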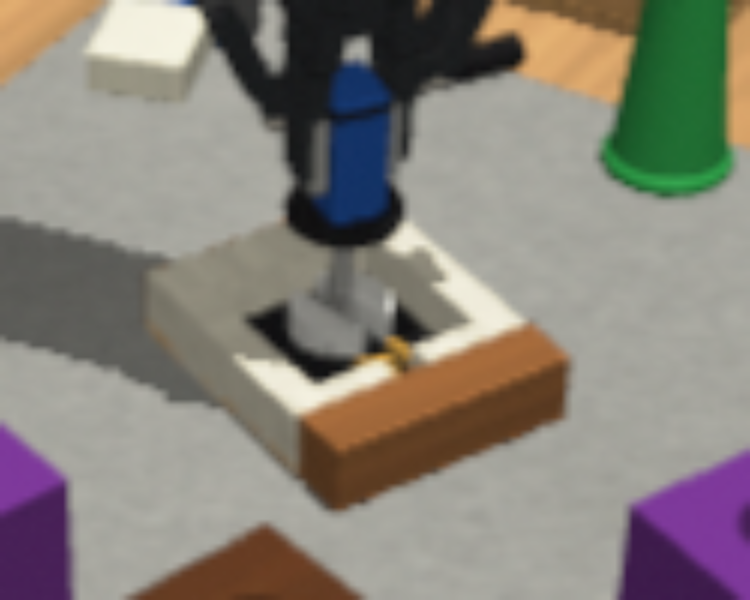

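The batten is nearly closed, so I continue to the stop.

```bash
python3 - <<'E'
from h import *
P=(0.5066,0.2482,0.1705)
a0=0.775
for t in (1.48,1.54,1.58,1.62):
    env.movel(P,velocity=0.05,rot=q_down(a0-t+np.pi/2)); env.dwell(.1)
    s=env.get_state(); print(round(t,2),round(s["time"],2),np.round(s["force"],1),np.round(s["torque"],2),round(s["opening"],4))
    if abs(s["torque"][2])>0.6: break
print(t); env.dwell(.2)
p,d=camera("scene"); cv2.imwrite("pics/s6.png",cv2.resize(p[80:180,220:345],(750,600)))
E
```

```text
1.48 16.77 [-0.8  1.4 -0.6] [0.25 0.02 0.04] 0.0255
1.54 17.12 [ 0.9 -0.1 -0. ] [0.17 0.03 0.01] 0.0254
1.58 17.48 [-0.6  0.4 -0.9] [0.17 0.07 0.03] 0.0251
1.62 17.82 [ 0.3  0.8 -0.5] [0.15 0.07 0.1 ] 0.0255
1.62
```

View pics/s6.png

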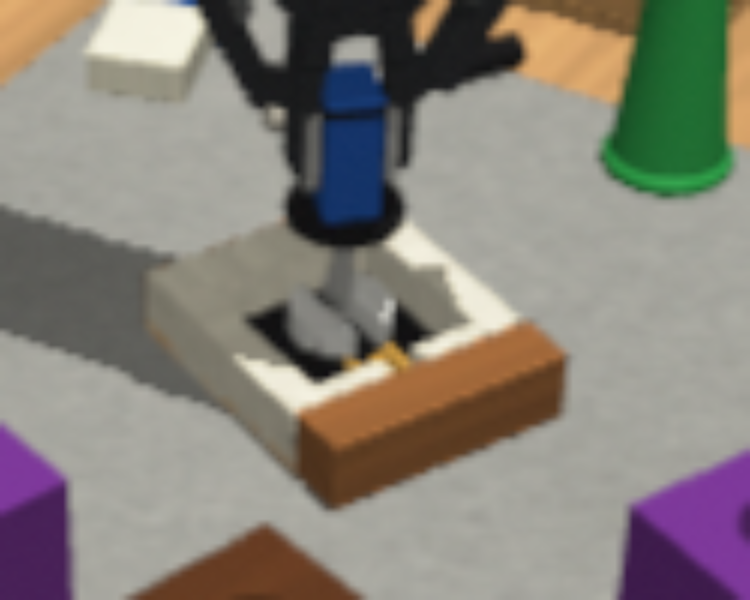

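```bash
python3 - <<'E'
from h import *
P=(0.5066,0.2482,0.1705)
a0=0.775
for t in (1.65,1.68,1.71,1.74):
    env.movel(P,velocity=0.05,rot=q_down(a0-t+np.pi/2)); env.dwell(.1)
    s=env.get_state(); print(round(t,2),round(s["time"],2),np.round(s["force"],1),np.round(s["torque"],2),round(s["opening"],4))
    if abs(s["torque"][2])>0.4: break
# relieve to middle of play, withdraw, look
env.movel(P,velocity=0.05,rot=q_down(a0-t+0.15+np.pi/2))
env.movel((0.5066,0.2482,0.29),velocity=0.08)
c=calibration("wrist"); p,d=camera("wrist"); cv2.imwrite("pics/w7.png",p); np.savez("w7.npz",p=p,d=d,c=c)
p,d=camera("scene"); cv2.imwrite("pics/s7.png",cv2.resize(p[60:220,180:380],(750,600)))
s=env.get_state(); print(t,s["time"],s["opening"],s["tcp_pos"],np.round(s["qpos"],2))
E
```

```text
1.65 18.43 [ 0.1  0.3 -0. ] [ 0.02 -0.01  0.35] 0.0253
1.68 18.77 [-0.1 -0.9 -0.3] [-0.02 -0.06  0.53] 0.0252
1.68 20.8167 0.025804741486554945 [0.50642917 0.24811673 0.28958032] [-1.2   0.4   0.83  1.88 -0.35  1.01  0.59]
```

View pics/w7.png

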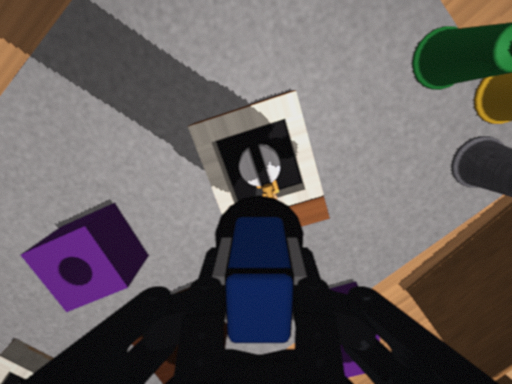

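View pics/s7.png

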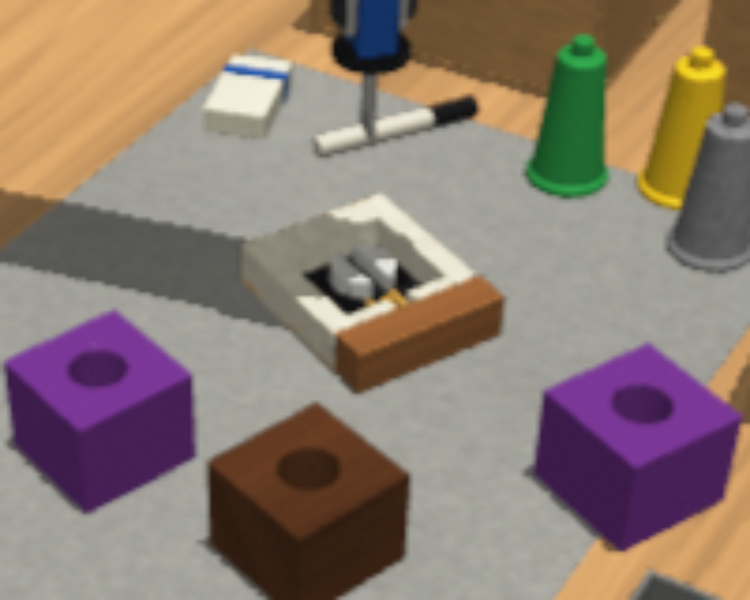

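Firm stop reached (0.53 N m), batten flush, and the slot is in line with its pin. Now returning the tool to the brown stand (s7 px 305,470).

```bash
python3 - <<'E'
from h import *
T=(0.6044,0.0153)
env.movel((*T,0.29),velocity=0.12,rot=q_down(0.47+np.pi/2))
s=env.get_state(); print(s["time"],np.round(s["qpos"],2),s["opening"],s["tcp_pos"])
p,d=camera("scene"); cv2.imwrite("pics/s8.png",cv2.resize(p[60:220,180:380],(750,600)))
c=calibration("wrist"); p,d=camera("wrist"); cv2.imwrite("pics/w8.png",p)
E
```

```text
23.075 [-0.55  0.41  0.56  1.77 -0.25  1.02  2.14] 0.02549232374389214 [0.60427566 0.01578222 0.2899187 ]
```

View pics/s8.png

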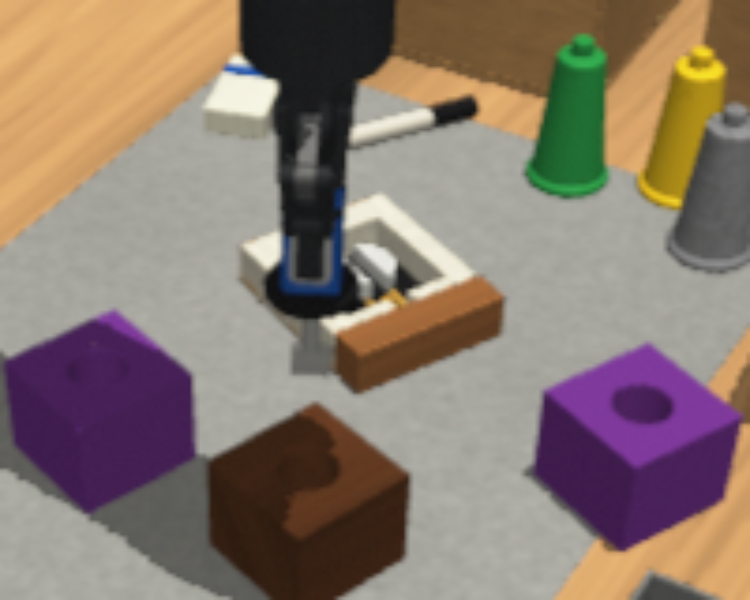

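View pics/w8.png

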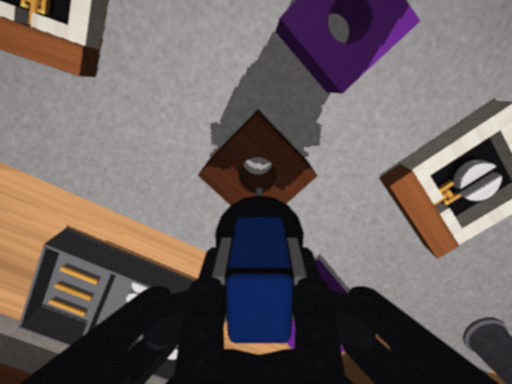

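The blade is lined up over the brown stand's hole (w8 px 258,170) and the handle is upright. Lowering and releasing.

```bash
python3 - <<'E'
from h import *
T=(0.6044,0.0153)
h1=env.movel((*T,0.18),velocity=0.08,stop_force=12)
s=env.get_state(); print(h1,s["tcp_pos"])
h2=None
if not h1:
    h2=env.movel((*T,0.1585),velocity=0.02,stop_force=5)
    s=env.get_state(); print(h2,s["time"],s["tcp_pos"],s["opening"],s["force"],s["torque"])
    if s["tcp_pos"][2]<0.166:
        env.grip(0.06); env.dwell(0.3)
        env.movel((*T,0.30),velocity=0.12)
        c=calibration("wrist"); p,d=camera("wrist"); cv2.imwrite("pics/w9.png",p)
        env.reach((0.45,0.25,0.35),q_down(0.47+np.pi/2))
p,d=camera("scene"); cv2.imwrite("pics/s9.png",cv2.resize(p[60:220,180:380],(750,600)))
p,d=camera("top"); cv2.imwrite("pics/t9.png",p); np.savez("t9.npz",p=p,d=d)
print(env.get_state()["time"])
E
```

```text
False [0.60472711 0.01530371 0.18054885]
True 25.5667 [0.60423942 0.01524865 0.16134298] 0.025450679616079098 [-0.43536349  0.54593197  6.05828039] [0.06866173 0.09015275 0.00817206]
28.8583
```

View pics/s9.png

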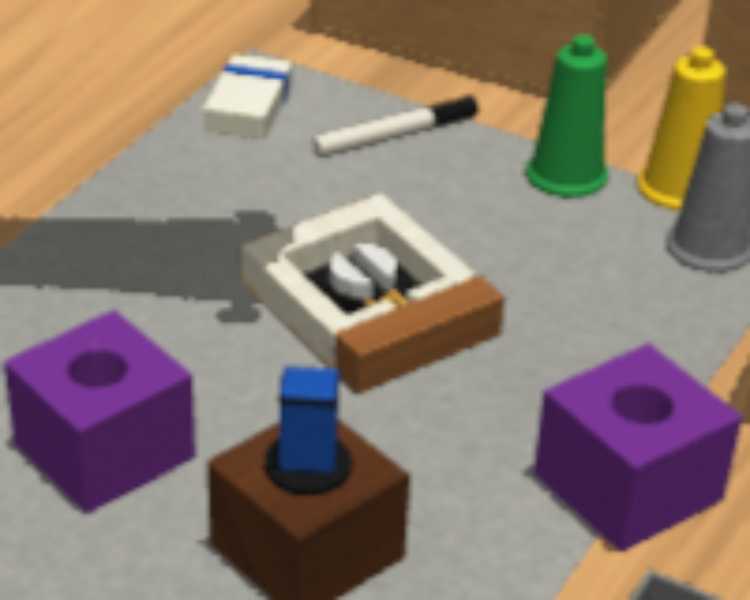

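View pics/t9.png

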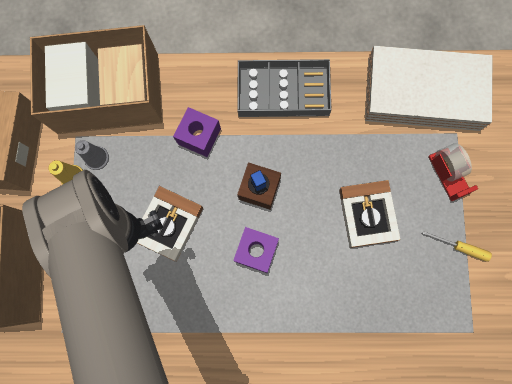

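The screwdriver stands upright in the brown stand (top px 259,181), guard down. The left batten is flush and the right piece is unchanged. Handing in.

```bash
python3 - <<'E'
from h import *
p=np.load("t9.npz")["p"]; c=calibration("top"); hsv=cv2.cvtColor(p,cv2.COLOR_BGR2HSV)
print(rectw(c,biggest(cv2.inRange(hsv,(100,120,140),(125,255,255)),(240,160,285,215)),.136))
print(job.job_done())
E
```

```text
(array([0.60343945, 0.0165597 ]), 28.267391204833984, 23.846088409423828, np.float64(0.46613624810036347))
the job is handed in; nothing more can be done
None
```

The gap on the left shelf piece is closed, the screwdriver is back upright in the brown stand, and the job is handed in at about 29 s on the robot's clock. No verdict is reported on hand-in.

- **Turning the lock:** I put the blade in the slot without contact force and turned it clockwise about 1.68 rad. It met the firm stop at about 0.5 N m. This is a little past the expected 1.55 rad, so I took the torque rise as the sign of the stop.
- **Last checks:** The batten looks flush against the board, with the slot in line with its pin. The handle top is within about 2 mm of the stand's centre and the guard is down. The other piece looks unchanged, and the arm is clear of everything.
- **Not measured:** I judged the batten's position from the pictures and the stop torque, since there is no direct reading of that joint. None of the checks failed or disagreed.

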